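# Hold the portion dial open at the triple stop

## Robot

A 7-joint arm with a two-finger parallel gripper is mounted at the origin on the work surface. World frame = base frame: x ahead of the robot, y to its left, z up, the work surface at z = 0. Lengths are in m, angles in rad, forces in N, time in s.
With the tool pointing down it reaches from about 0.425 to 0.95 m from the base axis. Payload 4.7 kg.
Tool frame: the origin (TCP) lies between the finger pads; the fingertips stand 25 mm ahead of it and the grasp point (between the pads) lies 6 mm ahead of it; x points along the fingers, z is the direction in which the jaws open and shut, and the axes are right-handed (so a half turn about x gives the same grasp; the last joint's range is limited). The gripper opens to 85 mm and grips with 20 to 120 N. Pads are 22 mm wide; open, the fingers measure 114 mm over their backs; the gripper's body (76 mm by 85 mm) begins 54 mm behind the grasp point. The pads swing forward as they close: fully open they stand 13 mm farther back than shut.
Start: joints at [1.109, 0.469, -0.049, 1.532, 0.024, 1.141, -0.082], TCP at [0.283, -0.613, 0.256] pointing down, gripper open.
Joint ranges: [-2.59, 2.59], [-0.33, 1.99], [-1.39, 1.29], [0.1, 2.45], [-1.04, 4.18], [0.21, 1.99], [-2.66, 2.66]. Speed limits (rad/s): [2.57, 2.57, 3.14, 3.14, 3.14, 3.14, 3.14].

## Interface

Orientations are given as a 3x3 rotation matrix whose columns are the frame's x, y, z axes.
In Python, from rig import * gives the robot as it stands. Calls block until the motion is done:
- movep(position, orientation): joint-space move of the TCP to a pose.
- move_l(position, attitude=None, feed=0.15, until_force=None): straight line of the TCP; attitude=None keeps the orientation; feed is the mean speed in m/s. With until_force (N) it stops when the force on the tool has changed by that much, and returns True; else False.
- move_joints(angles): joint-space move.
- command_gripper(opening, newtons=None): finger opening in m; newtons is the grip in N (None keeps the last); returns when the fingers have stopped.
- sleep(seconds).
- inverse_kinematics(position, orientation): joint angles nearest the present ones, or None.
- sense(): the state.
- camera(name): name is "scene" or "top" or "wrist"; returns (picture, depth): 480x640x3 uint8, red, green, blue; 480x640 float32, m along the optical axis (not along the pixel's ray), 0 where there is no reading.
- camera_params(name): a dict with "K" (3x3 intrinsics, pixels), "dist" ([k1, k2, p1, p2, k3] as OpenCV has them; the pictures are not rectified), "position" and "rotation" of the camera in the world; the wrist camera has in their place "tool_from_camera" (4x4, takes a point from camera to tool coordinates, whose origin is the TCP and whose axes are the tool frame's). Camera axes: x right, y down, z forward; pixel columns grow to the right and rows downward; lengths in m; the calibration is good to about 2 mm. A picture is of the moment at which its call begins: read the wrist's pose just before it. camera_params takes no time and is no camera call.
A pose or a line that the arm cannot do raises Unreachable and nothing moves.
- finish_job(): hands the job in, once; it reports no verdict.
The state is a dict: "time_s": time; "joint_pos": joint angles; "qd": joint speeds; "joint_efforts": joint torques, N m; "position": TCP position; "tcp_rot": TCP orientation; "wrist_force": force on the tool from outside, world axes, zero at the start; "ft_torque": the same for the moment, N m; "finger_gap": finger opening in m.
Only numpy, scipy, OpenCV 4.12 (cv2) and the standard library are available. Lean on these libraries where they do the work, as an engineer would, in place of code of your own. Each camera call takes 0.05 s, during which the arm holds its last target. There are 200 camera calls.

## Task

Take the crank pin with the square grip out of the wooden stand and put its steel shank down through the eyelet of the portion dispenser's dial, until it pokes out well below. Then, pushing only on the pin, swing the sprung dial clockwise (seen from above) past the first and second clicks to the third, where the dial's pointer stands at the three bars, and finish while still holding it there with the pin in your grip, against the return spring. Leave everything else on the counter as it is.

Things in the scene. Friction and masses are not known exactly. Their poses are not given: they have to be found in the camera images.
- pin: loose crank pin upright in one of the stand's three holes: from below a steel shank 10 mm thick, 40 mm long, chamfered foot; a round collar 24 mm wide, 4 mm thick; a square wooden grip 18 x 18 x 48 mm. 92 mm in all, about 0.12 kg. Origin at the centre of the foot, z up along the pin, x and y square to the grip's faces. The other two tools have the same shank and collar but round heads
- pin_tip (a point): the centre of the foot of the pin's shank (same point as the pin's origin)
- stand: fixed wooden block 60 (x) x 200 (y) x 45 mm (z) with three vertical through holes of 15 mm in a row along its y, at y = -65, 0 and +65 mm; the tools' collars rest on its top, their feet 5 mm above the counter. Origin at the centre of its underside
- stamp: bystander: tool with a wide mushroom-shaped wooden head 34 mm across in another hole of the stand, 84 mm long; origin at the foot of its shank
- needle: bystander: tool with a slim round wooden handle 14 mm across and a ball end in another hole of the stand, 116 mm long; origin at the foot of its shank
- dispenser: fixed metal dispenser. Origin on the dial's vertical axis at counter level; x points from dial to hopper tower: x = 90 to 220 mm, 170 mm wide, 138 mm high. Between them a deck 56 mm high, 130 mm wide, with raised white marks under the dial's pointer: a short one at rest, then one, two and three bars at the stops. The -x side is open: there the eyelet sweeps over bare counter
- dial (a joint): dial angle, rad: 0 at rest, grows clockwise from above, ends at 1.55. Steel disc 80 mm wide at height 60 to 72 mm, hub 42 mm wide up to 82 mm. A plunger at its +y side clicks at 0.4, 0.8 and 1.2 rad. The return spring beats the clicks: 0.24 Nm at rest, 0.38 Nm at the third (5 to 6 N at the eyelet, up to 7 N when passing a click); let go, the dial springs back to 0
- eyelet (a point): centre of the upper mouth of the eyelet on the dial's arm, 72 mm above the counter: a ring 29 mm wide, 12 mm thick, hole 14 mm, axis vertical, turning with the dial 70 mm from its axis. At rest at (-58, -40) mm in the dispenser's x and y, at the third stop at (-58, +40) mm
- cup: bystander: white cup 72 mm wide, 55 mm high, below the spout beside the tower; origin at the centre of its underside
- jar: bystander: glass jar 64 mm wide, 110 mm high; origin at the centre of its underside
- creamer: bystander: small steel cup 48 mm wide, 60 mm high; origin at the centre of its underside
- plate: bystander: white plate 170 mm wide, 16 mm high; origin at the centre of its underside
- spoon: bystander: spoon 150 mm long lying on the counter; origin at the middle of its underside
Things that resemble listed ones, but are neither listed nor needed, are in the scene too. Leave any black, green or turquoise look-alike of the pin alone.

How it is judged:
On the way, in this order (a step that is already met when the one before it is completed fails the run):
1. the pin's shank is down through the eyelet while the dial is still near rest (z of pin_tip in the frame of eyelet below -0.025 m and horizontal distance between pin_tip and eyelet below 0.014 m and angle between pin's own z axis and vertical below 0.3 rad and value of joint dial below 0.25 rad), for 0.1 s.
2. with the pin through it, the dial passes the first click (z of pin_tip in the frame of eyelet below -0.025 m and horizontal distance between pin_tip and eyelet below 0.014 m and angle between pin's own z axis and vertical below 0.3 rad and value of joint dial above 0.5 rad), for 0.02 s.
At the end, for the whole second after the job is handed in: Pin through the eyelet (tip over 25 mm below its upper mouth, within 14 mm of its axis, under 0.3 rad from upright), gripped (over 2 N) and pushing the dial (over 1.5 N); fingers off the dispenser (under 1 N); dial kept at 1.06 to 1.34 rad (z of pin_tip in the frame of eyelet below -0.025 m and horizontal distance between pin_tip and eyelet below 0.014 m and angle between pin's own z axis and vertical below 0.3 rad and value of joint dial between 1.06 and 1.34 rad and contact force between pin and dispenser above 1.5 N and contact force between the fingers and pin above 2 N and contact force between the fingers and dispenser below 1 N); the arm keeps its last pose, push and grip.
It fails at once if one of the other tools in the stand is disturbed (moved more than 30 mm) (distance of any of stamp, needle from where it was at the start of the episode above 0.03 m).
It fails at once if something else on the counter is disturbed (moved more than 30 mm) (distance of any of cup, jar, creamer, plate, spoon from where it was at the start of the episode above 0.03 m).
It also fails if it takes over 51 s, if anything falls off the work surface, if the arm or the gripper's body presses on something with over 40 N, if the wrist force passes 120 N, or if a joint passes its speed limit or range.

## Working session

There is one attempt and no reset: what is moved stays moved. The work goes in short steps, each a Python script; the robot and the scene stay as the last script left them, time stands still between calls to the robot, and variables do not carry over. Pictures are saved under pics/ and viewed, about 8 in all and at most 12, crops included, and the job is handed in when it is done.

```bash
ls; mkdir -p pics; cat > h.py <<'E'
import numpy as np, cv2
from rig import *
def snap(n):
    s=sense(); p,d=camera(n); c=camera_params(n)
    if n=="wrist":
        T=np.eye(4);T[:3,:3]=s["tcp_rot"];T[:3,3]=s["position"];T=T@np.array(c["tool_from_camera"]);R,t=T[:3,:3],T[:3,3]
    else: R,t=np.array(c["rotation"]),np.array(c["position"])
    return dict(p=p,d=d,K=np.array(c["K"]),D=np.array(c["dist"]),R=R,t=t)
def ray(v,uv):
    q=cv2.undistortPoints(np.array(uv,float).reshape(-1,1,2),v["K"],v["D"]).reshape(-1,2)
    return np.c_[q,np.ones(len(q))]@v["R"].T
def onplane(v,uv,z):
    r=ray(v,uv); return v["t"]+r*((z-v["t"][2])/r[:,2])[:,None]
def cloud(v):
    h,w=v["d"].shape; u=np.stack(np.meshgrid(np.arange(w),np.arange(h)),-1).reshape(-1,2)
    return (v["t"]+ray(v,u)*v["d"].reshape(-1,1)).reshape(h,w,3)
def save(n,p): cv2.imwrite("pics/"+n+".png",cv2.cvtColor(p,cv2.COLOR_RGB2BGR))
E
python3 - <<'E'
from h import *
for n in("top","scene"):
    v=snap(n); save(n,v["p"]); np.savez(n,**v); print(n,v["t"],v["R"].round(2).tolist(),v["K"].round(0).tolist())
print(sense())
E
```

```text
pics
top [0.397356   0.0560838  1.54823312] [[-0.01, -0.99, 0.1], [-1.0, 0.01, 0.0], [-0.01, -0.1, -0.99]] [[616.0, 0.0, 327.0], [0.0, 616.0, 242.0], [0.0, 0.0, 1.0]]
scene [ 1.28592671 -0.24974014  1.09702868] [[0.37, 0.74, -0.56], [0.93, -0.29, 0.24], [0.01, -0.61, -0.79]] [[614.0, 0.0, 315.0], [0.0, 614.0, 235.0], [0.0, 0.0, 1.0]]
{'time_s': 0.1, 'joint_pos': array([ 1.1090746 ,  0.46935899, -0.04857917,  1.53359729,  0.02412362,
        1.14098701, -0.08231302]), 'qd': array([-0.00038001, -0.00278911,  0.00195037, -0.00174476, -0.00117949,
        0.00096682,  0.00204022]), 'joint_efforts': array([ 7.03060559e-04, -5.11515284e+01, -4.68364614e-02, -2.38392305e+01,
        1.08147811e-02,  4.37219191e-03,  2.61933600e-06]), 'position': array([ 0.28291311, -0.61231286,  0.25535782]), 'tcp_rot': array([[-8.21057523e-04,  9.07780650e-01,  4.19444415e-01],
       [ 1.56165336e-03,  4.19445208e-01, -9.07779312e-01],
       [-9.99998444e-01, -9.03122522e-05, -1.76202735e-03]]), 'wrist_force': array([-0.89162536, -0.10459306, -0.26798771]), 'ft_torque': array([ 4.79286795e-05,  3.77400154e-02, -8.78680222e-02]), 'finger_gap': 0.08566157223124023}
```

View pics/top.png

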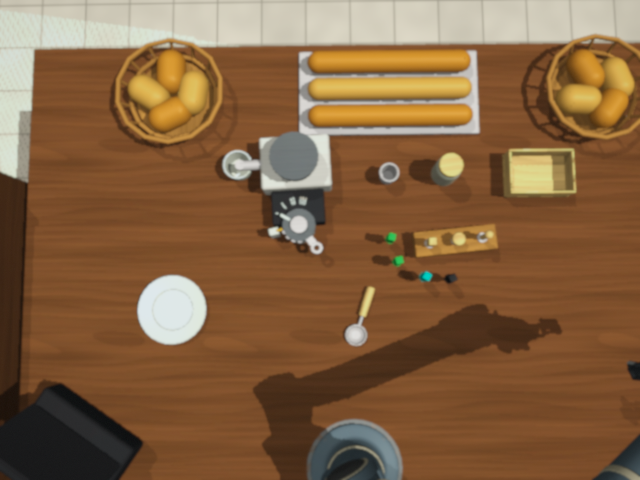

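View pics/scene.png

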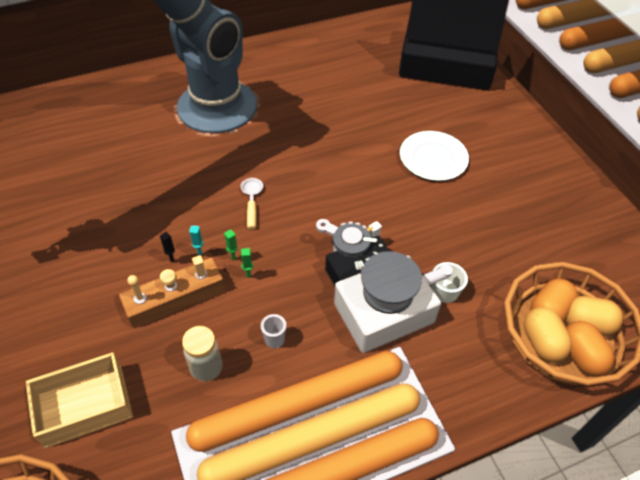

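The top view shows the stand at (456,240) with heads at (431,242), (459,239) and (485,237). The dispenser dial is at (299,225), the eyelet at (316,248) and the plunger at (275,231).

Pin candidates:
- **In the stand, scene view:** (199,265) has a square grip and fits the description. (168,278) is the mushroom stamp and (137,288) is the ball-ended needle.
- **On the counter:** the green, turquoise and black ones are look-alikes.

I'll confirm this in an enlarged crop.

```bash
python3 - <<'E'
from h import *
T=dict(np.load("top.npz"));S=dict(np.load("scene.npz"))
a=cv2.resize(S["p"][215:335,105:275],None,fx=4,fy=4,interpolation=cv2.INTER_CUBIC)
save("crop1",a)
C=cloud(T)
# stand top: points with 35<z<50mm near stand
reg=C[215:265,400:510].reshape(-1,3)
m=reg[(abs(reg[:,2]-.045)<.006)]
r=cv2.minAreaRect((m[:,:2]*1000).astype(np.float32)); print("stand",r,len(m))
for n,u in dict(pin=(431,242),stamp=(459,239),needle=(485,237),eye=(316,248),hub=(299,225),plg=(275,231),g1=(391,237),g2=(399,260),tq=(427,277),bk=(451,279),cream=(389,172),jar=(450,165),spoon=(357,333)).items():
    print(n,C[u[1],u[0]].round(3))
CS=cloud(S)
for n,u in dict(pin=(199,259),stamp=(168,274),needle=(133,281),eye=(324,226),hub=(352,236)).items(): print("S",n,CS[u[1],u[0]].round(3))
reg=C[170:265,255:335].reshape(-1,3); 
# deck/tower orientation: tower top
m=reg[abs(reg[:,2]-.138)<.006]; 
C2=C[130:265,240:345].reshape(-1,3)
m=C2[abs(C2[:,2]-.138)<.006]; print("tower",cv2.minAreaRect((m[:,:2]*1000).astype(np.float32)),len(m))
E
```

```text
stand ((550.631103515625, -231.0042724609375), (71.10578155517578, 243.52682495117188), 9.026589393615723) 1506
pin [ 0.544 -0.182  0.104]
stamp [ 0.553 -0.252  0.083]
needle [ 0.554 -0.308  0.109]
eye [0.542 0.092 0.006]
hub [0.591 0.13  0.078]
plg [0.578 0.189 0.069]
g1 [ 0.557 -0.088  0.099]
g2 [ 0.503 -0.107  0.088]
tq [ 0.462 -0.171  0.096]
bk [ 0.457 -0.228  0.093]
cream [ 0.734 -0.096  0.009]
jar [ 0.727 -0.231  0.11 ]
spoon [ 0.329 -0.009  0.007]
S pin [ 0.546 -0.186  0.099]
S stamp [ 0.552 -0.253  0.089]
S needle [ 0.564 -0.319  0.118]
S eye [0.492 0.108 0.006]
S hub [0.596 0.126 0.086]
tower ((746.8995361328125, 138.79263305664062), (114.15571594238281, 114.70877838134766), 20.027925491333008) 1730
```

View pics/crop1.png

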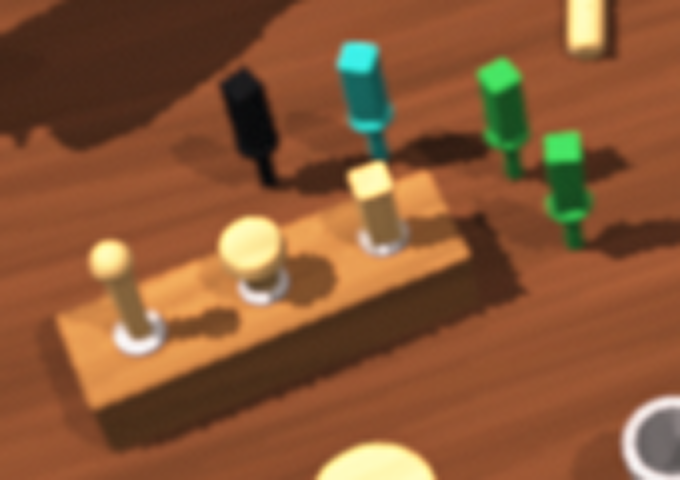

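The crop confirms it: the square-grip wooden pin is at crop (375,205), at the +y end of the stand, about (0.545, -0.184). Next I'll take close wrist views of the dispenser and the stand.

```bash
cat >> h.py <<'E'
def down(yaw): # jaw axis z at yaw in the world xy plane, x down
    x=np.array([0,0,-1.]);z=np.array([np.cos(yaw),np.sin(yaw),0]);return np.stack([x,np.cross(z,x),z],1)
E
python3 - <<'E'
from h import *
print(np.array(camera_params("wrist")["tool_from_camera"]).round(3).tolist())
for y in (0.13,0.13+np.pi,0.13-np.pi):
    for p in((.52,.10,.34),(.5,-.19,.30),(.55,-.19,.08),(.54,.09,.12),(.54,.17,.12)):
        q=inverse_kinematics(p,down(y)); print(round(y,2),p,None if q is None else np.round(q,2))
q=[inverse_kinematics((.5,.10,.34),down(y)) for y in (0.13,0.13-np.pi)]
y=0.13 if q[0] is not None and abs(q[0][6])<2.4 else 0.13-np.pi
movep((.54,.10,.34),down(y)); sleep(.3)
v=snap("wrist"); save("w1",v["p"]); np.savez("w1",**v); print(v["t"],sense()["time_s"])
movep((.53,-.19,.30),down(y)); sleep(.3)
v=snap("wrist"); save("w2",v["p"]); np.savez("w2",**v); print(v["t"],sense()["time_s"])
E
python3 -c "
import cv2,numpy as np
a=cv2.imread('pics/w1.png');b=cv2.imread('pics/w2.png');cv2.imwrite('pics/w12.png',cv2.resize(np.vstack([a,b]),None,fx=.62,fy=.62,interpolation=cv2.INTER_AREA))"
```

```text
[[0.0, -0.313, 0.95, -0.118], [0.002, -0.95, -0.313, 0.079], [1.0, 0.002, 0.001, 0.001], [0.0, 0.0, 0.0, 1.0]]
0.13 (0.52, 0.1, 0.34) [ 0.42  0.26 -0.84  1.73  0.2   1.24 -0.33]
0.13 (0.5, -0.19, 0.3) [ 0.72  0.24 -0.52  1.79  0.13  1.15  0.29]
0.13 (0.55, -0.19, 0.08) [ 0.61  0.57 -0.46  1.89  0.36  0.76  0.07]
0.13 (0.54, 0.09, 0.12) [ 0.26  0.51 -0.66  1.94  0.42  0.83 -0.49]
0.13 (0.54, 0.17, 0.12) [ 0.2   0.58 -0.78  1.89  0.52  0.89 -0.71]
3.27 (0.52, 0.1, 0.34) [ 0.71  0.43 -1.3   1.72  0.43  1.33  2.59]
3.27 (0.5, -0.19, 0.3) [-0.59  0.33  1.12  1.85 -0.32  1.16 -2.37]
3.27 (0.55, -0.19, 0.08) [ 0.12  0.53  0.19  1.92 -0.15  0.7  -2.62]
3.27 (0.54, 0.09, 0.12) [ 0.58  0.75 -1.18  1.92  0.81  1.05  2.31]
3.27 (0.54, 0.17, 0.12) [ 0.43  0.78 -1.18  1.88  0.83  1.08  2.18]
-3.01 (0.52, 0.1, 0.34) [ 0.71  0.43 -1.3   1.72  0.43  1.33  2.59]
-3.01 (0.5, -0.19, 0.3) [-0.59  0.33  1.12  1.85 -0.32  1.16 -2.37]
-3.01 (0.55, -0.19, 0.08) [ 0.12  0.53  0.19  1.92 -0.15  0.7  -2.62]
-3.01 (0.54, 0.09, 0.12) [ 0.58  0.75 -1.18  1.92  0.81  1.05  2.31]
-3.01 (0.54, 0.17, 0.12) [ 0.43  0.78 -1.18  1.88  0.83  1.08  2.18]
[0.52961471 0.17761056 0.45786105] 3.1417
[ 0.5196593  -0.11105276  0.41812357] 4.6167
```

View pics/w12.png

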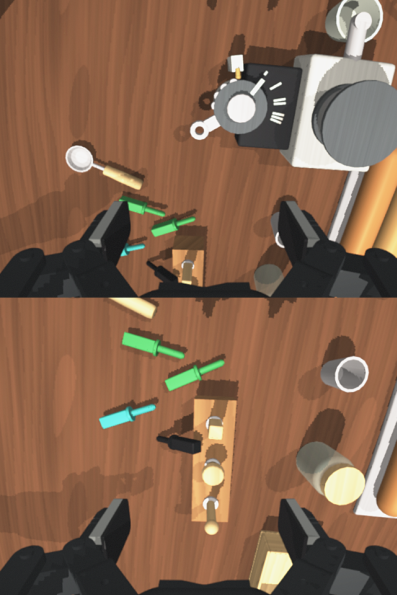

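Wrist view w1 (in composite pixels) shows the eyelet at (200,130) and the hub at (241,106). In w2 the pin's top is at (216,428). I'll measure them precisely with masks.

```bash
python3 - <<'E'
from h import *
v=dict(np.load("w1.npz")); w=dict(np.load("w2.npz"))
def blobs(v,box,f,nm,z):
    x0,y0,x1,y1=box; c=v["p"][y0:y1,x0:x1]; k=6
    m=f(cv2.resize(c,None,fx=k,fy=k,interpolation=cv2.INTER_CUBIC)).astype(np.uint8)*255
    o=cv2.resize(c,None,fx=k,fy=k,interpolation=cv2.INTER_CUBIC).copy()
    cs,h=cv2.findContours(m,cv2.RETR_CCOMP,cv2.CHAIN_APPROX_NONE)
    for i,q in enumerate(cs):
        if cv2.contourArea(q)<k*k*12: continue
        r=cv2.minAreaRect(q); cv2.drawContours(o,[q],-1,(255,0,0),1)
        uv=(np.array(r[0])+.5)/k-.5+[x0,y0]
        box4=(cv2.boxPoints(r)+.5)/k-.5+[x0,y0]; P=onplane(v,box4,z)
        e=P[1]-P[0];g=P[2]-P[1]
        print(nm,"hole" if h[0][i][3]>=0 else "out",uv.round(1),onplane(v,[uv],z)[0].round(4),"size",np.linalg.norm(e).round(4),np.linalg.norm(g).round(4),"yaw",np.degrees(np.arctan2(e[1],e[0])).round(1))
    return o
hsv=lambda c:cv2.cvtColor(c,cv2.COLOR_RGB2HSV)
white=lambda c:(hsv(c)[...,2]>175)&(hsv(c)[...,1]<60)
a=blobs(v,(295,130,385,235),white,"eye@72",.072)
b=blobs(v,(365,145,420,200),white,"hub@82",.082)
c=blobs(w,(325,190,375,225),lambda c:(hsv(c)[...,2]>225)&(hsv(c)[...,1]>50),"pin@97",.097)
d=blobs(w,(325,185,375,225),white,"collar@49",.049)
b=cv2.copyMakeBorder(b,0,0,0,0,0);H=max(x.shape[0] for x in(a,c))
W=np.zeros((630,800,3),np.uint8)
for im,(x,y) in((a[:,:500],(0,0)),(c,(500,0)),(d[:, :300],(500,215))): W[y:y+im.shape[0],x:x+im.shape[1]]=im[:630-y,:800-x]
save("m1",W[:600])
E
```

```text
eye@72 out [329.6 206. ] [0.5413 0.0904 0.072 ] size 0.0458 0.0285 yaw 36.2
eye@72 hole [321.3 210.4] [0.5343 0.0852 0.072 ] size 0.0135 0.0135 yaw 97.0
eye@72 out [342.9 170. ] [0.549  0.1252 0.072 ] size 0.0109 0.0047 yaw 91.8
eye@72 out [375.2 174.8] [0.5789 0.1249 0.072 ] size 0.0167 0.041 yaw 7.8
eye@72 out [347.7 152.6] [0.5511 0.1413 0.072 ] size 0.0107 0.0046 yaw 68.9
eye@72 out [359.4 138.2] [0.5596 0.1553 0.072 ] size 0.0108 0.0049 yaw 47.2
eye@72 out [375.8 131.3] [0.5731 0.1633 0.072 ] size 0.0098 0.003 yaw 7.8
hub@82 out [388.9 174.7] [0.5897 0.128  0.082 ] size 0.0406 0.0403 yaw 82.7
hub@82 out [408.8 147.3] [0.603  0.1542 0.082 ] size 0.0109 0.0075 yaw 60.2
pin@97 out [351.5 207. ] [ 0.5468 -0.1821  0.097 ] size 0.0245 0.0278 yaw 7.8
pin@97 out [330.8 195.6] [ 0.5296 -0.1754  0.097 ] size 0.0095 0.0094 yaw 7.7
collar@49 out [347.7 216.8] [ 0.5488 -0.2022  0.049 ] size 0.0159 0.0177 yaw 92.8
collar@49 out [340.2 198.9] [ 0.5398 -0.1868  0.049 ] size 0.023 0.0108 yaw 49.7
```

View pics/m1.png

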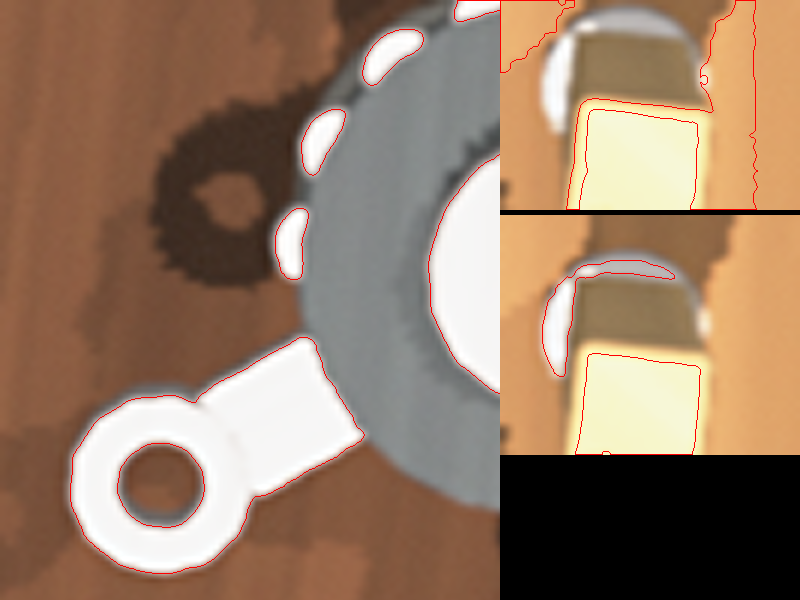

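Eyelet at (0.5343, 0.0852) with the hole measuring 13.5 mm, and hub at (0.5897, 0.128). They are 70.0 mm apart, as they should be. My pin crop cut off the top face, so I'll measure it again. I'll grasp with the jaws along y, so that the push goes into the pads rather than twisting between them.

```bash
python3 - <<'E'
from h import *
w=dict(np.load("w2.npz")); x0,y0,k=330,190,6
c=cv2.resize(w["p"][y0:250,x0:375],None,fx=k,fy=k,interpolation=cv2.INTER_CUBIC); s=cv2.cvtColor(c,cv2.COLOR_RGB2HSV)
m=((s[...,2]>225)&(s[...,1]<95)&(s[...,1]>25)).astype(np.uint8)
cs,_=cv2.findContours(m,cv2.RETR_EXTERNAL,cv2.CHAIN_APPROX_NONE)
ok=None
for q in cs:
    if cv2.contourArea(q)<3000: continue
    B=(cv2.boxPoints(cv2.minAreaRect(q))+.5)/k-.5+[x0,y0]; P=onplane(w,B,.097); e=P[1]-P[0]; L=[np.linalg.norm(e),np.linalg.norm(P[2]-P[1])]
    yaw=(np.arctan2(e[1],e[0])+np.pi/4)%(np.pi/2)-np.pi/4
    print(P.mean(0).round(4),np.round(L,4),"yaw",np.degrees(yaw).round(1),B.mean(0).round(1))
    if all(.014<l<.021 for l in L): ok=(P.mean(0),yaw)
p,yaw=ok; assert abs(p[0]-.546)<.008 and abs(p[1]+.184)<.008
R=down(yaw-np.pi/2)
for z in(.18,.081): print(inverse_kinematics((p[0],p[1],z),R))
for P in((.534,.085,.14),(.535,.17,.12)): print(inverse_kinematics(P,R))
np.savez("pin",p=p,yaw=yaw)
E
```

```text
[ 0.5452 -0.1913  0.097 ] [0.017  0.0169] yaw 1.9 [347.7 217.9]
[ 0.53902789  0.41499525 -0.35544878  1.83449913  0.17688371  0.92297772
 -1.43293   ]
[ 0.49233331  0.54037244 -0.30079175  1.90700766  0.23122453  0.72762962
 -1.47871566]
[ 0.11596084  0.42587203 -0.44514993  1.9487961   0.2458933   0.81943979
 -2.00061093]
[-0.03491813  0.48496955 -0.45171138  1.91560568  0.28645323  0.80407607
 -2.17896995]
```

```bash
python3 - <<'E'
from h import *
w=dict(np.load("w2.npz")); d=np.load("pin.npz"); p,yaw=d["p"],float(d["yaw"])
c=onplane(w,[[345.9,204.9]],.049)[0]; print("collar",c.round(4),"top",p.round(4))
assert np.linalg.norm(c[:2]-p[:2])<.005
g=(p+c)/2; R=down(yaw-np.pi/2)
command_gripper(.042,90)
movep((g[0],g[1],.17),R)
f=move_l((g[0],g[1],.081),feed=.1,until_force=12); print("touch",f,sense()["position"])
command_gripper(.0,90); s=sense(); print("gap",s["finger_gap"],s["wrist_force"].round(1))
move_l((g[0],g[1],.20),feed=.12); sleep(.3); s=sense(); print(s["finger_gap"],s["wrist_force"].round(2),s["position"].round(4),s["time_s"])
v=snap("wrist"); save("w3",v["p"]); np.savez("w3",**v)
E
```

```text
collar [ 0.5456 -0.1915  0.049 ] top [ 0.5452 -0.1913  0.097 ]
touch False [ 0.54595465 -0.19151373  0.08161547]
gap 0.016940961364530254 [0.  0.4 5. ]
0.01734073387939043 [ 0.73  0.65 -0.62] [ 0.5452 -0.1913  0.1996] 9.3833
```

View pics/w3.png

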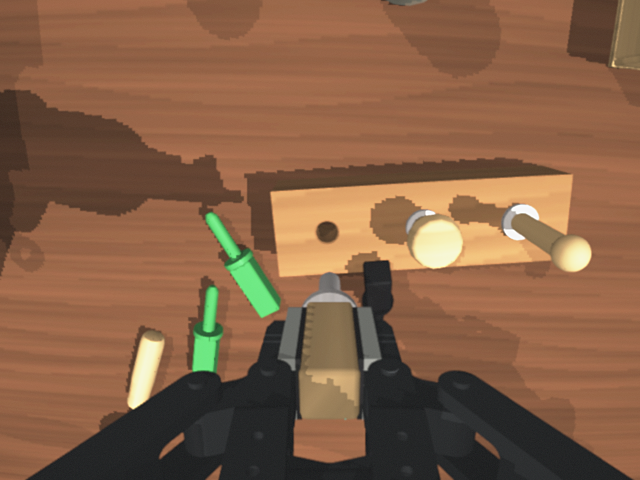

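The pin is held straight (gap 17 mm), its hole at (327,232) is empty, and the shank's foot is at about (330,278). Now I'll hover just to the +x side of the eyelet so that one picture shows both the foot and the eyelet.

```bash
python3 - <<'E'
from h import *
yaw=float(np.load("pin.npz")["yaw"]); R=down(yaw-np.pi/2)
movep((.534+.03,.085,.20),R); sleep(.4)
v=snap("wrist"); save("w4",v["p"]); np.savez("w4",**v); s=sense(); print(s["position"].round(4),s["time_s"],s["wrist_force"].round(2))
def proj(v,P):
    r=cv2.Rodrigues(v["R"].T)[0]; return cv2.projectPoints(np.array(P,float).reshape(-1,1,3),r,-v["R"].T@v["t"],v["K"],v["D"])[0].reshape(-1,2)
T=s["position"]; f=T+R@[.076,0,0]; print("foot",f,"px",proj(v,[f,f-[.005,0,0],[.5343,.0852,.072]]).round(1))
save("w4c",cv2.resize(v["p"][150:350,215:455],None,fx=3,fy=3,interpolation=cv2.INTER_CUBIC))
E
```

```text
[0.5641 0.0846 0.2   ] 10.9583 [ 0.35 -0.77 -1.11]
foot [0.56408437 0.08457947 0.12400257] px [[325.  276.3]
 [324.7 285.6]
 [323.2 288.4]]
```

View pics/w4c.png

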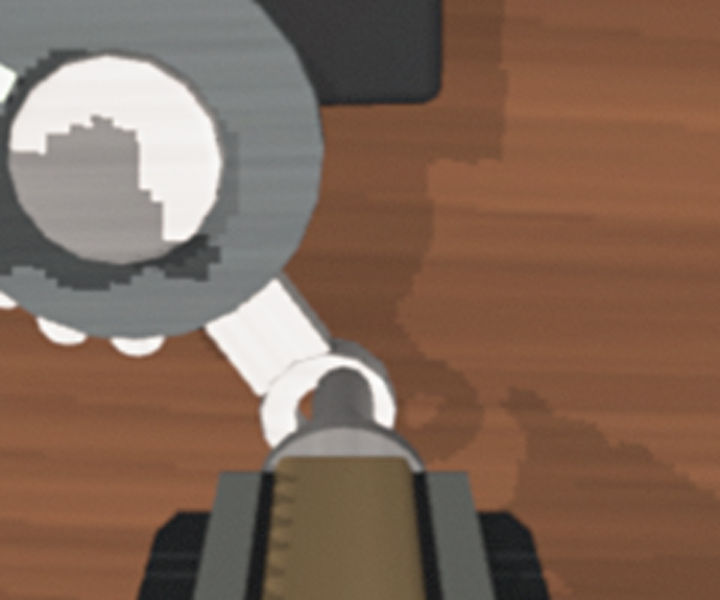

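The crop shows the ring centre at crop (330,416), or full-image (324.9,288.7). The shank axis is at crop column 345, along with the collar and both fingers, so the camera has a lateral bias of about 2.5 mm. I'll therefore use only relative measurements within one picture. The corrected TCP is about (0.536, 0.087). I'll go there with the foot 8 mm above the mouth and look again.

```bash
python3 - <<'E'
from h import *
move_l((.5362,.0869,.20),feed=.1); move_l((.5362,.0869,.157),feed=.1); sleep(.3)
v=snap("wrist"); np.savez("w5",**v); s=sense(); print(s["position"].round(4),s["time_s"],s["wrist_force"].round(2))
save("w5c",cv2.resize(v["p"][200:310,260:400],None,fx=5,fy=5,interpolation=cv2.INTER_CUBIC))
E
```

```text
[0.5364 0.0869 0.1575] 12.3167 [-0.3  -0.81 -0.58]
```

View pics/w5c.png

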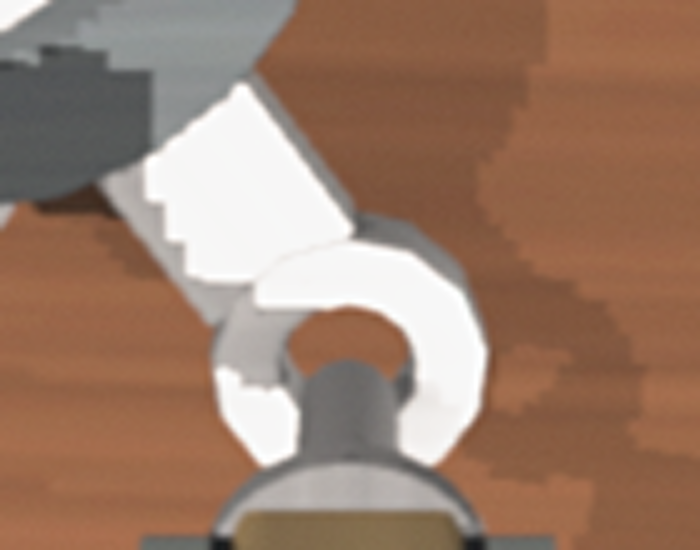

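The ring centre is at crop column 350 and the shank at 349. The foot's far rim, corrected for the 9 mm it still has to drop, puts its centre at about row 363–372, against 367 for the hole. It's on axis, so I'm inserting.

```bash
python3 - <<'E'
from h import *
f=move_l((.5362,.0869,.1135),feed=.04,until_force=7); sleep(.2); s=sense()
print(f,s["position"].round(4),s["wrist_force"].round(2),s["time_s"],s["finger_gap"])
E
```

```text
False [0.5363 0.0869 0.1137] [ 0.7  -0.14 -1.02] 13.75 0.01727390898240057
```

```bash
python3 - <<'E'
from h import *
E0=np.array([.5362,.0869]); C=np.array([.5916,.1297]); r=E0-C
def at(th): c,s=np.cos(th),np.sin(th); return C+np.array([[c,s],[-s,c]])@r
for th in np.arange(.1,1.2501,.115):
    p=at(th); move_l((p[0],p[1],.1135),feed=.06)
    s=sense(); F=s["wrist_force"][:2]; n=(p-C)/.07; t=np.array([n[1],-n[0]])
    print(th.round(2),"tan",(F@t).round(1),"rad",(F@n).round(1),"z",s["wrist_force"][2].round(1),s["position"].round(4),round(s["finger_gap"],4))
    if np.linalg.norm(s["wrist_force"])>30: print("STOP");break
sleep(.3)
v=snap("wrist"); np.savez("w6",**v); S=snap("scene"); t=snap("top")
save("w6",v["p"])
a=cv2.resize(v["p"],(480,360),interpolation=cv2.INTER_AREA)
b=cv2.resize(S["p"][190:310,290:400],None,fx=2.9,fy=3,interpolation=cv2.INTER_CUBIC)
save("w6c",np.hstack([a,b])); print(sense()["time_s"])
E
```

```text
0.1 tan -3.8 rad 0.4 z -1.7 [0.5327 0.092  0.1137] 0.0169
0.22 tan -3.4 rad -0.0 z -0.5 [0.5283 0.0997 0.1136] 0.0173
0.33 tan -0.3 rad 0.1 z -1.3 [0.5247 0.108  0.1134] 0.017
0.45 tan -4.2 rad 0.5 z -0.9 [0.523  0.1144 0.1133] 0.017
0.56 tan -3.1 rad 0.2 z 0.0 [0.5217 0.1223 0.1133] 0.0169
0.68 tan -2.2 rad -0.7 z -0.9 [0.5213 0.1314 0.1133] 0.0171
0.79 tan -3.3 rad 0.4 z -0.3 [0.5219 0.1387 0.1133] 0.0165
0.91 tan -5.3 rad 0.5 z -1.4 [0.5233 0.1459 0.1132] 0.017
1.02 tan -4.5 rad -1.4 z -2.1 [0.5257 0.154  0.1131] 0.0172
1.14 tan -2.0 rad -0.4 z -3.1 [0.5294 0.1623 0.1134] 0.017
1.25 tan -5.6 rad -1.4 z -0.5 [0.5329 0.168  0.1133] 0.0169
17.3
```

View pics/w6c.png

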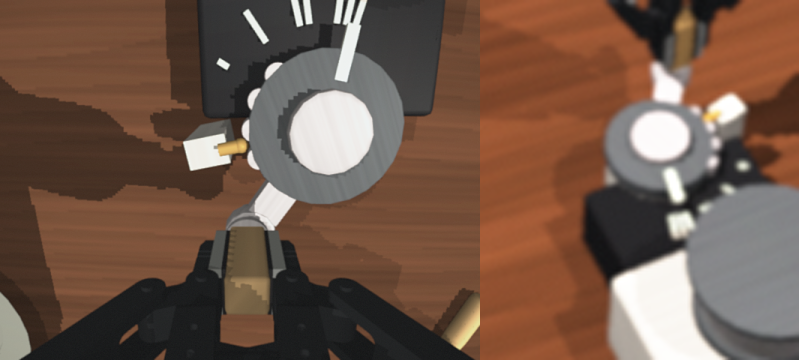

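The pointer at (348,50) stands by the three bars at (350,8), and the pin is still gripped and through the eyelet. I'll put a number on the dial angle by comparing the pointer's direction in the world at rest (w1) and now.

```bash
python3 - <<'E'
from h import *
C=np.array([.5897,.128])
for n in("w1","w6"):
    v=dict(np.load(n+".npz")); h=cv2.cvtColor(v["p"],cv2.COLOR_RGB2HSV)
    m=((h[...,2]>165)&(h[...,1]<60)).astype(np.uint8)
    k,l,st,ce=cv2.connectedComponentsWithStats(m)
    for i in range(1,k):
        if 15<st[i,4]<900:
            q=np.argwhere(l==i)[:,::-1].astype(float); P=onplane(v,q,.072)[:,:2]
            d=P.mean(0)-C
            if .025<np.linalg.norm(d)<.095:
                x,y,_,_=cv2.fitLine(P.astype(np.float32),cv2.DIST_L2,0,.01,.01)[:3].ravel().tolist()+[0]
                e=P@np.array([x,y]); print(n,ce[i].round(0),st[i,4],"r",np.linalg.norm(d).round(3),"bearing",np.arctan2(d[1],d[0]).round(2),"axis",round(np.arctan(y/x),2),"len",np.ptp(e).round(3))
s=sense(); print(s["wrist_force"].round(1),s["time_s"],s["position"].round(4))
E
```

```text
w1 [382. 101.] 479 r 0.064 bearing 1.81 axis -1.37 len 0.023
w1 [428. 118.] 37 r 0.06 bearing 1.09 axis 1.07 len 0.007
w1 [376. 130.] 51 r 0.04 bearing 2.0 axis 0.45 len 0.01
w1 [415. 140.] 253 r 0.038 bearing 1.04 axis 1.05 len 0.027
w1 [444. 138.] 87 r 0.059 bearing 0.69 axis 0.65 len 0.018
w1 [360. 138.] 55 r 0.04 bearing 2.4 axis 0.78 len 0.01
w1 [348. 153.] 53 r 0.041 bearing 2.8 axis 1.18 len 0.01
w1 [450. 164.] 170 r 0.058 bearing 0.29 axis 0.26 len 0.018
w1 [343. 170.] 54 r 0.04 bearing -3.07 axis -1.49 len 0.01
w1 [448. 184.] 79 r 0.058 bearing -0.03 axis -0.05 len 0.018
w1 [445. 192.] 156 r 0.058 bearing -0.17 axis -0.2 len 0.018
w6 [396.  17.] 312 r 0.057 bearing 0.33 axis 0.31 len 0.012
w6 [410.  16.] 281 r 0.057 bearing 0.25 axis 0.23 len 0.011
w6 [451.  15.] 268 r 0.056 bearing -0.0 axis -0.06 len 0.01
w6 [341.  35.] 445 r 0.061 bearing 0.67 axis 0.66 len 0.017
w6 [297.  85.] 142 r 0.061 bearing 1.04 axis 1.06 len 0.006
w6 [363.  92.] 246 r 0.041 bearing 0.79 axis -0.75 len 0.01
w6 [337. 130.] 229 r 0.041 bearing 1.19 axis -0.38 len 0.011
w6 [328. 173.] 198 r 0.04 bearing 1.59 axis 0.04 len 0.01
w6 [336. 215.] 200 r 0.04 bearing 2.0 axis 0.45 len 0.011
[-1.8 -5.8 -0.6] 17.3 [0.5327 0.1678 0.1133]
```

The four dimples on the dial's rim have each turned by 1.21 rad (bearings 2.00→0.79, 2.40→1.19, 2.80→1.59, 3.21→2.00). That is the third stop, inside 1.06–1.34, and the spring pushes back with about 6 N. I'm handing in.

```bash
python3 - <<'E'
from h import *
finish_job(); s=sense(); print(s["time_s"],s["wrist_force"].round(1),s["finger_gap"],s["position"].round(4))
E
```

```text
the job is handed in; nothing more can be done
the job is handed in; nothing more can be done
```

I took the square-grip pin from the stand and put its shank about 35 mm down through the eyelet. I then swung the dial clockwise to the third click and handed the job in at about 17.3 s, still holding the pin there.

**Last checks before handing in:**
- **Dial angle:** 1.21 rad, from four dimples on the dial's rim that all agreed.
- **Pointer:** it stood at the three bars in the last picture.
- **Push and grip:** the spring pushed back on the pin with about 6 N. The grip gap was steady at 17 mm, with 90 N commanded.
- **Clearance:** the fingertips were at about 88 mm, above the 82 mm hub. I did not measure their contact force.
- **Other objects:** the arm touched nothing else that I noticed, but I did not measure the other objects again afterwards.

**Disagreements and gaps:**
- **Camera bias:** the wrist camera showed a sideways bias of about 2.5 mm. I aligned the pin to the eyelet within a single picture instead of using absolute positions.
- **Pin position:** the overhead depth readings for the pin differed from the wrist view by 5–9 mm. I used the wrist view, and the grasp confirmed it.
- **After hand-in:** the state could not be read, so I have no check of the final second.

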